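# Clear the till pile into its trays

### The arm

A 6-joint arm with a two-finger parallel gripper is mounted at the origin on the work surface; the furniture and walls round the work are solid. World frame = base frame: x ahead of the robot, y to its left, z up, the work surface at z = 0. Lengths are in m, angles in rad, forces in N, time in s.
With the tool pointing down it reaches from about 0.35 to 0.725 m from the base axis. Payload 6 kg.
Tool frame: the origin (TCP) lies between the finger pads; the fingertips stand bot.tips_ahead ahead of it and the grasp point (between the pads) lies 11 mm behind it (bot.tips_ahead is the distance from the TCP to the fingertips, in m); z points along the fingers, y is the line along which they close (so a half turn about z gives the same grasp; the last joint's range is limited). The gripper opens to 85 mm and grips with 20 to 120 N. Pads are 22 mm wide; open, the fingers measure 114 mm over their backs; the gripper's body (76 mm by 85 mm) begins 54 mm behind the grasp point. The pads swing forward as they close: fully open they stand 13 mm farther back than shut.
Start: joints at [-0.78, 0.04, 0.085, 0, -1.615, -0.334], TCP at [0.265, -0.538, 0.239] pointing down, gripper open.
Joint ranges: [-2.56, 2.56], [-1.29, 2.01], [-1.08, 1.49], [-3.29, 1.98], [-2.81, -0.18], [-2.99, 2.99]. Speed limits (rad/s): [2.57, 2.57, 3.01, 3.14, 3.14, 3.14].

### API

Orientations are given as a rotation vector (axis times angle).
In Python, from plant import bot gives the robot as it stands.
- The arm moves only by the tool play_rows, never from a script. Its argument "targets" is a list that holds one entry, the list of rows, each a list of 7 numbers: the opening, from 0 (shut) to 1 (fully open), then the shift along the tool's x, y, z in cm, then the turn, a rotation vector about the tool's x, y, z in degrees. A call has 1 to 20 rows; each row is the pose to reach, as a shift and turn from the pose commanded when the call began, along the tool's axes at that moment; what a row does not reach only later rows make up. A row lasts 1/10 s, in which the tool goes at most 50 mm and 8.59 degrees, less where a joint would pass 70% of its speed; a pose out of reach is approached as far as the arm can. A call with a gripper value outside its range is refused whole. The fingers move at their own pace and stop on an object; the grip force is fixed at half the most. Time passes only in rows, so rows that repeat a pose let the fingers close. It gives the time, the measured TCP pose, the force, the opening and the grip force at its end, in the units of the state.
- bot.read_state(): the state, without advancing time (a new reading comes with each control period).
- bot.camera(name): name is "scene" or "top" or "wrist"; returns (picture, depth): 384x512x3 uint8, blue, green, red; 384x512 float32, m along the optical axis (not along the pixel's ray), 0 where there is no reading.
- bot.camera_model(name): a dict with "vfov" (degrees; the focal length in pixels is half the picture's height over the tangent of half this angle, whatever the lens; pixels are square), "cx", "cy" (the principal point, pixels), "R" (3x3) and "t" (3): a world point X has camera coordinates R X + t. Camera axes: x right, y down, z forward; pixel columns grow to the right and rows downward; lengths in m; the calibration is good to about 2 mm. A picture is of the moment at which its call begins: read the wrist's pose just before it. camera_model takes no time and is no camera call; for the wrist camera it gives the pose at the moment of the call.
- bot.hand_in(): hands the job in; it is judged then, once.
The state is a dict: "clock": time; "joint_pos": joint angles; "joint_velocities": joint speeds; "joint_torque": joint torques, N m; "tcp_pos": TCP position; "tcp_rot": TCP orientation; "ft_force": force on the tool from outside, world axes, zero at the start; "torque": the same for the moment, N m; "width": opening from 0.0 (shut) to 1.0 (fully open); "grip_force": force on a finger pad.
Only numpy, scipy, OpenCV 4.12 (cv2) and the standard library are available. Lean on these libraries where they do the work, as an engineer would, in place of code of your own. Each camera call takes 0.05 s, during which the arm holds its last target. There are 200 camera calls.

### The job

The stamp, the marker, the ink pad and the card reader have been piled up on one another. Take the pile apart from the top down, one thing at a time (first the stamp and the marker, in either order, then the ink pad, last the card reader), and set each in the wooden tray made to its size: fully inside the lip, flat on the tray's floor, square with the tray with its long side along the tray's long side, the stamp standing upright on its foot. Leave the yo-yo and the toy car where they are.

Things in the scene. Friction and masses are not known exactly. Their poses are not given: they have to be found in the camera images.
- card_reader: handheld card reader, loose, lying flat at the bottom of the pile: flat slab of dark plastic with a keypad at its -x end and a screen at its +x end (under the ink pad), 114 (x) x 66 (y) x 18 (z) mm; origin: centre of its underside; x along its length, z up; grasp across the 66 mm. 0.15 to 0.26 kg
- ink_pad: dark blue closed ink-pad tin, loose, lying crosswise on the card reader, nearer one end of it, 54 (x) x 87 (y) x 16 (z) mm; origin: centre of its underside; y along its length, z up; grasp across the 54 mm
- stamp: wooden shop stamp, loose, standing on the ink pad near one end of it; foot 24 (x) x 36 (y) x 22 mm high, above it a round turned handle to 66 mm high, at most 24 mm in diameter; origin: centre of its underside, z up; grasp the square-sided foot across its 24 mm or the handle; in the first case the handle passes up between the fingers
- marker: black felt marker with a white band, loose, lying across the ink pad near the end away from the stamp and overhanging it on both sides, 14 (x) x 130 (y) x 13 (z) mm; origin: centre of its underside; y along its length, z up; grasp across the barrel at the middle
- tray_reader: low tray of light wood with a cork floor, fixed to the table, made for the card_reader; outside 142 x 94 mm (x by y), inside 130 x 82 mm, 8 mm high, its floor 4 mm above the table, so the lip stands 4 mm above the floor. It has its own place and yaw at every start. Origin: centre of its underside (on the table); x and y along its sides, z up
- tray_pad: low tray of light wood with a cork floor, fixed to the table, made for the ink pad; outside 82 x 115 mm (x by y), inside 70 x 103 mm, 8 mm high, its floor 4 mm above the table, so the lip stands 4 mm above the floor. It has its own place and yaw at every start. Origin: centre of its underside (on the table); x and y along its sides, z up
- tray_stamp: low tray of light wood with a cork floor, fixed to the table, made for the stamp; outside 52 x 64 mm (x by y), inside 40 x 52 mm, 8 mm high, its floor 4 mm above the table, so the lip stands 4 mm above the floor. It has its own place and yaw at every start. Origin: centre of its underside (on the table); x and y along its sides, z up
- tray_marker: low tray of light wood with a cork floor, fixed to the table, made for the marker; outside 42 x 158 mm (x by y), inside 30 x 146 mm, 8 mm high, its floor 4 mm above the table, so the lip stands 4 mm above the floor. It has its own place and yaw at every start. Origin: centre of its underside (on the table); x and y along its sides, z up
- yoyo: red wooden yo-yo lying flat, loose, 56 mm across and 36 mm high; bystander; origin: centre of its underside
- toy_car: red wooden toy car, loose, 58 (x) x 102 (y) x 50 (z) mm; bystander; origin: centre of its underside
Things that resemble listed ones, but are neither listed nor needed, are in the scene too. There is more than one size of the ink_pad; the one meant has the size given above.

How it is judged:
On the way, in this order (a step that is already met when the one before it is completed fails the run):
1. the stamp and the marker stand and lie in their trays while the ink pad is still on the card reader and the card reader where it was (horizontal distance between stamp and tray_stamp below 0.012 m and z of stamp in the frame of tray_stamp below 0.0056 m and angle between each of stamp, marker's own z axis and vertical below 0.06 rad and angle between the x axis of stamp and the x axis of tray_stamp, either way round below 0.3 rad and linear speed of each of stamp, marker below 0.03 m/s and horizontal distance between marker and tray_marker below 0.012 m and z of marker in the frame of tray_marker below 0.0056 m and angle between the x axis of marker and the x axis of tray_marker, either way round below 0.2 rad and horizontal distance between ink_pad and card_reader below 0.045 m and z of ink_pad in the frame of card_reader above 0.012 m and height (world z) of ink_pad below 0.03 m and distance of card_reader from where it was at the start of the episode below 0.04 m), for 0.2 s.
2. the ink pad lies in its tray, the card reader not yet (horizontal distance between ink_pad and tray_pad below 0.012 m and z of ink_pad in the frame of tray_pad below 0.0056 m and angle between ink_pad's own z axis and vertical below 0.06 rad and angle between the x axis of ink_pad and the x axis of tray_pad, either way round below 0.2 rad and linear speed of ink_pad below 0.03 m/s and not (horizontal distance between card_reader and tray_reader below 0.012 m and z of card_reader in the frame of tray_reader below 0.0056 m and angle between card_reader's own z axis and vertical below 0.06 rad and angle between the x axis of card_reader and the x axis of tray_reader, either way round below 0.2 rad and linear speed of card_reader below 0.03 m/s)), for 0.2 s.
3. the card reader lies in its tray (horizontal distance between card_reader and tray_reader below 0.012 m and z of card_reader in the frame of tray_reader below 0.0056 m and angle between card_reader's own z axis and vertical below 0.06 rad and angle between the x axis of card_reader and the x axis of tray_reader, either way round below 0.2 rad and linear speed of card_reader below 0.03 m/s), for 0.2 s.
At the end, for the whole second after the job is handed in: Stamp, marker, ink pad and card reader rest released in their own trays: centre within 12 mm of the tray's, underside on its floor (within 1.6 mm), tilt under 0.06 rad, square within 0.2 rad (stamp 0.3), either way round (all of step 3 and horizontal distance between stamp and tray_stamp below 0.012 m and z of stamp in the frame of tray_stamp below 0.0056 m and angle between each of stamp, marker, ink_pad's own z axis and vertical below 0.06 rad and angle between the x axis of stamp and the x axis of tray_stamp, either way round below 0.3 rad and linear speed of each of stamp, marker, ink_pad below 0.03 m/s and horizontal distance between marker and tray_marker below 0.012 m and z of marker in the frame of tray_marker below 0.0056 m and angle between the x axis of marker and the x axis of tray_marker, either way round below 0.2 rad and horizontal distance between ink_pad and tray_pad below 0.012 m and z of ink_pad in the frame of tray_pad below 0.0056 m and angle between the x axis of ink_pad and the x axis of tray_pad, either way round below 0.2 rad); the robot touches nothing.
It fails at once if the yo-yo or the toy car is shifted by more than 20 mm (distance of any of yoyo, toy_car from where it was at the start of the episode above 0.02 m).
It also fails if it takes over 112 s, if anything falls off the work surface, if the arm or the gripper's body presses on something with over 40 N, if the wrist force passes 120 N, or if a joint passes its speed limit or range.

## Working session

There is one attempt and no reset: what is moved stays moved. The work goes in short steps, Python scripts to look and compute and a tool call to move; the robot and the scene stay as the last step left them, time stands still between calls to the robot, and variables do not carry over. Pictures are saved under pics/ and viewed, at most 14 in all, crops included, and the job is handed in when it is done.

Besides the shell and the picture viewer there is one more tool, called after ">>>" as name(argument=value, ...) on one line, values as JSON. play_rows: Moves the arm, as the interface text tells. Its arguments: {"type":"object","properties":{"targets":{"type":"array"}},"required":["targets"]}

```bash
mkdir -p pics; cat > h.py <<'E'
import numpy as np, cv2
from plant import bot
from scipy.spatial.transform import Rotation as Ro
def shot(n):
    m=bot.camera_model(n); p,d=bot.camera(n); np.savez('pics/%s.npz'%n,p=p,d=d,R=m['R'],t=m['t'],v=m['vfov'],c=[m['cx'],m['cy']]); return p,d
def load(n): return np.load('pics/%s.npz'%n)
def cloud(f):
    d=f['d']; h,w=d.shape; F=h/2/np.tan(np.radians(f['v'])/2)
    v,u=np.mgrid[:h,:w]; c=f['c']
    X=np.stack([(u-c[0])/F*d,(v-c[1])/F*d,d],-1)
    return (X-f['t'])@f['R']
E
python3 - <<'E'
from h import *
for n in ('top','scene'):
    p,d=shot(n); cv2.imwrite('pics/%s1.png'%n,cv2.resize(p,(800,600),interpolation=cv2.INTER_CUBIC))
print(bot.read_state(),bot.tips_ahead); f=load('top');print(f['R'],f['t'],f['v'],f['c'])
E
```

```text
{'clock': 0.1, 'joint_pos': array([-7.80313024e-01,  4.07710409e-02,  8.39347079e-02, -3.85787239e-04,
       -1.61548380e+00, -3.33730664e-01]), 'joint_velocities': array([ 5.35030866e-04, -1.62600347e-03,  1.72426221e-03,  1.50600656e-03,
       -2.74396390e-05,  9.32394963e-04]), 'joint_torque': array([-5.51218400e-03, -3.69341147e+01,  3.48280549e+01,  6.95169970e+00,
       -4.55578527e-03,  3.08182894e-05]), 'tcp_pos': array([ 0.26458466, -0.53821415,  0.23838541]), 'tcp_rot': array([ 7.11160636e-01, -3.05954177e+00, -2.34760327e-03]), 'ft_force': array([-0.29341846, -0.04376181, -0.28629338]), 'torque': array([0.02580645, 0.00087066, 0.00406901]), 'grip_force': 0.0, 'width': 0.9978510590965539} 0.008
[[-0.00432415 -0.99976812  0.02109516]
 [-0.98963929  0.001251   -0.14357058]
 [ 0.1435109  -0.02149742 -0.98941522]] [-0.14070407  0.47855616  0.84715999] 51.71068470445679 [253.83104057 188.26169379]
```

View pics/top1.png

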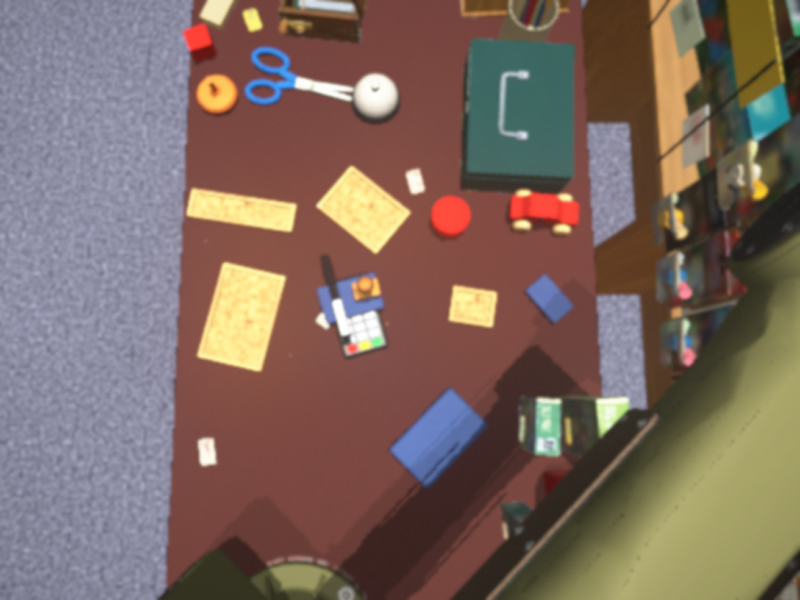

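View pics/scene1.png

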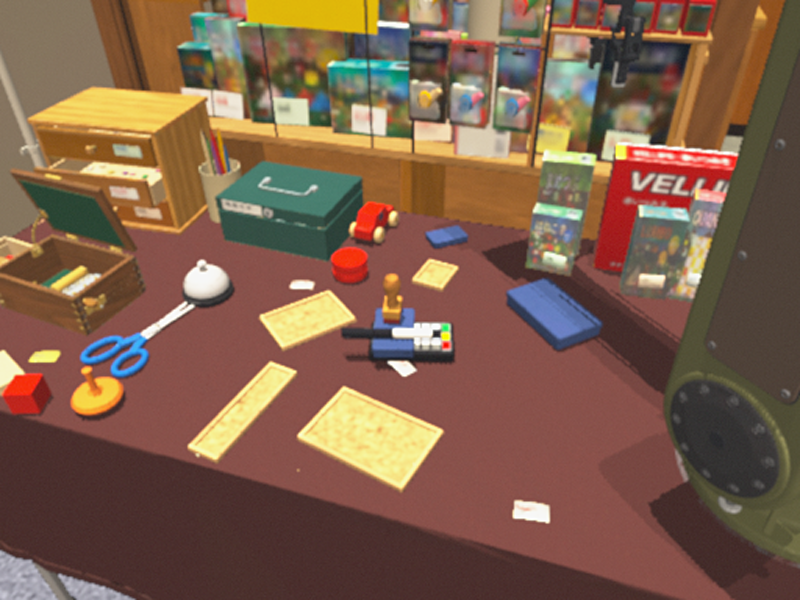

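The top view shows the pile at (350,315), trays at marker (242,210), pad (363,209), reader (242,316) and stamp (473,306). There are three blue tins: (350,297) in the pile, (549,298) which is small, and (437,437) which is large. The one in the pile, under the stamp and marker, fits the description; I'll check its size.

```bash
python3 - <<'E'
from h import *
f=load('top');P=cloud(f);p=f['p'];s=.64
print('table z',[P[int(y*s),int(x*s)].round(4) for x,y in((300,150),(220,420),(420,350),(300,450),(500,250))])
hsv=cv2.cvtColor(p,cv2.COLOR_BGR2HSV)
def rect(m,name,zr,roi):
    x0,y0,x1,y1=[int(a*s) for a in roi]; M=np.zeros(m.shape,bool);M[y0:y1,x0:x1]=1
    M&=m; M=cv2.morphologyEx(M.astype(np.uint8),cv2.MORPH_OPEN,np.ones((3,3)))>0
    Q=P[M]; Q=Q[(Q[:,2]>zr[0])&(Q[:,2]<zr[1])]
    r=cv2.minAreaRect((Q[:,:2]*1000).astype(np.float32)); print(name,len(Q),np.round(r[0],1),np.round(r[1],1),round(r[2],1),'z',np.percentile(Q[:,2],[5,50,95]).round(4))
H,S,V=cv2.split(hsv)
wood=(H>12)&(H<35)&(S>60)&(V>130)
for n,r in dict(marker=(180,180,305,240),pad=(310,160,415,260),reader=(190,255,295,378),stamp=(440,275,505,335)).items(): rect(wood,'tray_'+n,(-.02,.03),r)
blue=(H>100)&(H<130)&(S>90)&(V>60)
rect(blue,'padpile',(0,.06),(300,260,400,330));rect(blue,'small',(0,.06),(520,270,580,330));rect(blue,'large',(0,.06),(380,380,500,495))
red=((H<6)|(H>174))&(S>200)&(V>150)
rect(red,'yoyo',(.0,.06),(420,185,480,245))
rect(red,'car',(.0,.06),(500,180,590,240))
cv2.imwrite('pics/crop1.png',cv2.resize(p[150:240,190:265],(500,600),interpolation=cv2.INTER_CUBIC))
E
```

```text
table z [array([ 0.7074,  0.0045, -0.0016]), array([3.031e-01, 1.132e-01, 1.000e-04]), array([ 0.4006, -0.175 , -0.0005]), array([ 0.2583, -0.0035, -0.0025]), array([ 0.5507, -0.2992, -0.0015])]
tray_marker 1353 [612.8  91.7] [164.8  48.9] 81.3 z [-0.0017  0.0035  0.0082]
tray_pad 1832 [615.2 -91.9] [123.4  87.8] 50.8 z [-0.0009  0.0033  0.0077]
tray_reader 2766 [452.4  85.9] [101.  148.5] 76.6 z [-0.0007  0.0033  0.0076]
tray_stamp 717 [ 465.8 -255.5] [70. 57.] 81.0 z [-0.0012  0.0038  0.0084]
padpile 325 [474.7 -75. ] [48.3 81.5] 13.3 z [0.0312 0.0337 0.036 ]
small 404 [ 475.9 -366.6] [59.4 38.1] 39.1 z [0.009  0.0116 0.014 ]
large 1883 [ 277.1 -199.4] [ 74.8 120.2] 44.5 z [0.0206 0.0231 0.0257]Traceback (most recent call last):
  File "<stdin>", line 16, in <module>
  File "<stdin>", line 9, in rect
    return _quantile_unchecked(
        a, q, axis, out, overwrite_input, method, keepdims, weights)
    return _ureduce(a,
                    func=_quantile_ureduce_func,
    ...<5 lines>...
                    overwrite_input=overwrite_input,
                    method=method)
    r = func(a, **kwargs)
    result = _quantile(arr,
                       quantiles=q,
    ...<2 lines>...
                       out=out,
                       weights=wgt)
    slices_having_nans = np.isnan(arr[-1, ...])
                                  ~~~^^^^^^^^^
IndexError: index -1 is out of bounds for axis 0 with size 0
```

```bash
cat >> h.py <<'E'
def plan(xyz,yaw,name=''):
    """row numbers to bring TCP to xyz (m), pointing down, tool y along yaw deg (mod 180)"""
    s=bot.read_state(); R0=Ro.from_rotvec(s['tcp_rot']); best=None
    for y in (yaw,yaw+180):
        a=np.radians(y); Y=np.array([np.cos(a),np.sin(a),0]); Z=np.array([0,0,-1.]); T=Ro.from_matrix(np.stack([np.cross(Y,Z),Y,Z],1))
        w=(R0.inv()*T).as_rotvec(degrees=True)
        if best is None or np.linalg.norm(w)<np.linalg.norm(best): best=w
    t=R0.inv().apply(np.array(xyz)-s['tcp_pos'])*100
    print(name,'shift cm',t.round(2),'turn',best.round(2),'q6',s['joint_pos'][5].round(2))
def state():
    s=bot.read_state(); Y=Ro.from_rotvec(s['tcp_rot']).as_matrix(); print('t',round(s['clock'],2),'tcp',s['tcp_pos'].round(4),'yawY',np.degrees(np.arctan2(Y[1,1],Y[0,1])).round(2),'w',round(s['width'],3),'F',s['ft_force'].round(1))
E
python3 - <<'E'
from h import *
f=load('top');P=cloud(f);p=f['p']
cv2.imwrite('pics/crop1.png',cv2.resize(p[150:240,190:265],(500,600),interpolation=cv2.INTER_CUBIC))
for n,x,y in(('yoyo',451,216),('car',543,208),('hdl',365,285)):print(n,P[int(y*.64),int(x*.64)].round(3))
m=bot.camera_model('wrist');s=bot.read_state();C=-m['R'].T@m['t'];R0=Ro.from_rotvec(s['tcp_rot'])
print('cam in tool',R0.inv().apply(C-s['tcp_pos']),'R',(m['R']@R0.as_matrix()).round(2).tolist(),m['vfov'])
state(); plan([.43,-.06,.26],13.3)
E
```

```text
yoyo [ 0.594 -0.22   0.034]
car [ 0.602 -0.352  0.049]
hdl [ 0.483 -0.098  0.097]
cam in tool [ 0.07293888 -0.00032772 -0.13353818] R [[0.0, 1.0, -0.0], [-0.96, 0.0, -0.29], [-0.29, 0.0, 0.96]] 58.42441408032812
t 0.1 tcp [ 0.2646 -0.5382  0.2384] yawY 116.17 w 0.998 F [-0.3 -0.  -0.3]
 shift cm [-35.94  35.63  -2.11] turn [ 8.000e-02  5.000e-02 -7.713e+01] q6 -0.33
```

View pics/crop1.png

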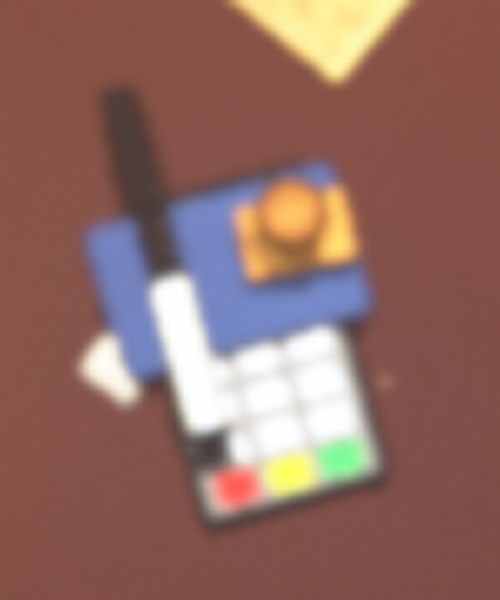

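The crop confirms the tin in the pile: it lies on the reader, with the stamp at (290,230) and the marker from (118,95) to (205,455). Next I move the wrist camera over the scene.

```bash
python3 - <<'E'
from h import *
plan([.5,-.03,.28],13.3)
E
```

```text
shift cm [-43.54  35.23  -4.11] turn [ 8.000e-02  5.000e-02 -7.713e+01] q6 -0.33
```

>>> play_rows(targets=[[[1,0,0,-4,0,0,0],[1,-43.5,35.2,-4.1,0,0,-77],[1,-43.5,35.2,-4.1,0,0,-77],[1,-43.5,35.2,-4.1,0,0,-77],[1,-43.5,35.2,-4.1,0,0,-77],[1,-43.5,35.2,-4.1,0,0,-77],[1,-43.5,35.2,-4.1,0,0,-77],[1,-43.5,35.2,-4.1,0,0,-77],[1,-43.5,35.2,-4.1,0,0,-77],[1,-43.5,35.2,-4.1,0,0,-77],[1,-43.5,35.2,-4.1,0,0,-77],[1,-43.5,35.2,-4.1,0,0,-77],[1,-43.5,35.2,-4.1,0,0,-77],[1,-43.5,35.2,-4.1,0,0,-77],[1,-43.5,35.2,-4.1,0,0,-77],[1,-43.5,35.2,-4.1,0,0,-77],[1,-43.5,35.2,-4.1,0,0,-77],[1,-43.5,35.2,-4.1,0,0,-77]]])

```text
clock: 1.9
tcp_pos: [0.4996, -0.0315, 0.2805]
tcp_rot: [-2.46, 1.953, -0.0]
ft_force: [-0.3, -0.4, 0.4]
width: 0.995
grip_force: 0.0
```

```bash
python3 - <<'E'
from h import *
state(); p,d=shot('wrist'); cv2.imwrite('pics/w1.png',cv2.resize(p,(800,600),interpolation=cv2.INTER_CUBIC))
P=cloud(load('wrist')); print([P[y,x].round(4).tolist() for x,y in((20,20),(256,370),(490,370),(490,20))])
E
```

```text
t 1.9 tcp [ 0.4996 -0.0315  0.2805] yawY -166.91 w 0.995 F [-0.3 -0.4  0.4]
[[0.7606, -0.1158, 0.0271], [0.5006, -0.0424, 0.3493], [0.4385, -0.0485, 0.3408], [0.2908, -0.2262, 0.0238]]
```

View pics/w1.png

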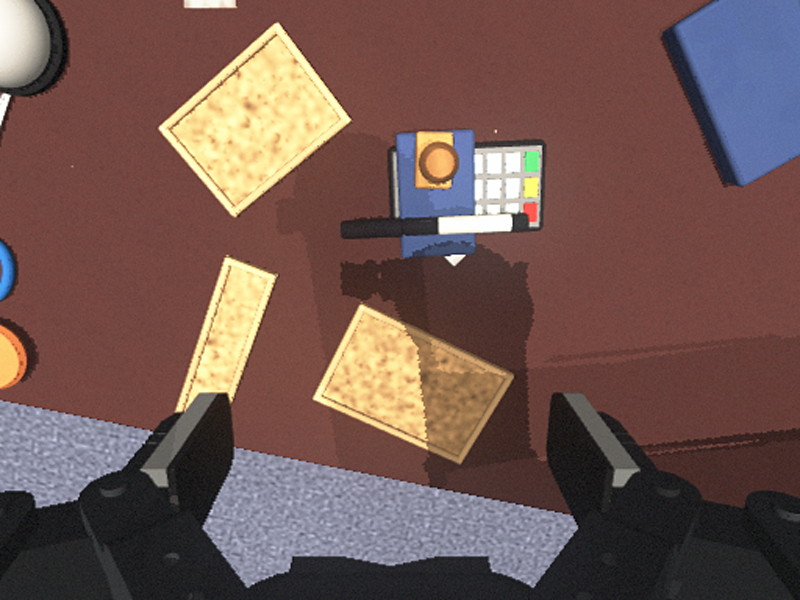

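The wrist view shows the pile with the stamp at (437,160), marker from (342,228) to (528,221), pad around (435,190) and reader (390–545,140–235). Trays: pad (255,120), marker (225,335, partly hidden), reader (413,383).

```bash
cat >> h.py <<'E'
def onplane(f,uv,z):
    h,w=f['d'].shape; F=h/2/np.tan(np.radians(f['v'])/2); c=f['c']; uv=np.atleast_2d(uv).astype(float)
    r=np.c_[(uv-c)/F,np.ones(len(uv))]@f['R']; C=-f['R'].T@f['t']
    return C+r*((z-C[2])/r[:,2])[:,None]
def rect(f,M,z,name):
    n,l,st,_=cv2.connectedComponentsWithStats(cv2.morphologyEx(M.astype(np.uint8),cv2.MORPH_OPEN,np.ones((3,3))))
    if n<2: print(name,'none');return
    k=1+np.argmax(st[1:,4]); v,u=np.nonzero(l==k)
    Q=onplane(f,np.c_[u,v],z)[:,:2]*1000; r=cv2.minAreaRect(Q.astype(np.float32))
    zz=cloud(f)[l==k][:,2]; a=r[2] if r[1][0]>=r[1][1] else r[2]+90
    print(name,len(u),'ctr',np.round(r[0],1),'size',np.round(sorted(r[1])[::-1],1),'long-axis deg',round((a+90)%180-90,1),'z',np.percentile(zz,[5,50,95]).round(4),'px',st[k][:4])
    return r
def roi(sh,b,s=.64):
    M=np.zeros(sh,bool);x0,y0,x1,y1=[int(a*s) for a in b];M[y0:y1,x0:x1]=1;return M
E
python3 - <<'E'
from h import *
f=load('wrist');p=f['p'];P=cloud(f);sh=p.shape[:2]
H,S,V=cv2.split(cv2.cvtColor(p,cv2.COLOR_BGR2HSV))
print('table',[P[int(y*.64),int(x*.64)].round(4).tolist() for x,y in((150,250),(620,300),(330,60))])
wood=(H>10)&(H<35)&(S>40)&(V>80)
rect(f,wood&roi(sh,(140,10,370,230)),.008,'tray_pad')
rect(f,wood&roi(sh,(300,290,530,480)),.008,'tray_reader')
rect(f,wood&roi(sh,(170,245,290,410)),.008,'tray_marker(cut)')
pile=roi(sh,(325,120,560,270)); Z=P[...,2]
rect(f,pile&(Z>.041)&(Z<.054)&roi(sh,(325,205,560,250)),.043,'marker')
rect(f,pile&(Z>.05)&(Z<.062),.056,'stampfoot')
rect(f,pile&(Z>.028)&(Z<.2),.034,'pad+')
rect(f,pile&(H>100)&(H<130)&(S>90),.034,'pad blue')
rect(f,pile&(Z>.012)&(Z<.2)&roi(sh,(325,120,560,250)),.018,'reader+')
rect(f,pile&(Z>.09),.099,'handle top')
E
```

```text
table [[0.6805, 0.0202, 0.0005], [0.3085, -0.0246, -0.0008], [0.5706, -0.1466, -0.0006]]
tray_pad 7839 ctr [614.2 -91.3] size [114.9  82.4] long-axis deg 50.7 z [0.0016 0.0033 0.0074] px [104  16 118 123]
tray_reader 7389 ctr [453.5  83.2] size [142.1  96.4] long-axis deg -13.2 z [0.0016 0.0032 0.0072] px [201 195 128 102]
tray_marker(cut) 3173 ctr [611.   80.7] size [142.6  43.1] long-axis deg 81.0 z [0.0016 0.0035 0.0077] px [113 163  65  99]
marker 1343 ctr [473.8 -54.8] size [130.2  12.7] long-axis deg 15.7 z [0.0422 0.0452 0.047 ] px [218 137 121  16]
stampfoot 219 ctr [ 488.8 -107.6] size [23.  14.4] long-axis deg 14.0 z [0.0532 0.0549 0.0564] px [266  84  24  16]
pad+ 4762 ctr [478.7 -73.9] size [133.4  86.2] long-axis deg 16.4 z [0.0322 0.0349 0.0971] px [218  82 121  83]
pad blue 1652 ctr [480.7 -88.1] size [57.3 52.5] long-axis deg -74.0 z [0.032  0.0334 0.0347] px [254  83  50  57]
reader+ 7040 ctr [471.5 -77.6] size [149.2  85.8] long-axis deg 13.2 z [0.016  0.0333 0.0945] px [218  82 132  78]
handle top 513 ctr [486.5 -97.7] size [21.6 21.4] long-axis deg -75.9 z [0.091  0.0969 0.0992] px [269  91  25  26]
```

```bash
python3 - <<'E'
from h import *
f=load('wrist');p=f['p'];P=cloud(f);sh=p.shape[:2];Z=P[...,2]
H,S,V=cv2.split(cv2.cvtColor(p,cv2.COLOR_BGR2HSV))
M=roi(sh,(405,125,465,200))&(H>5)&(H<30)&(S>90)&(Z>.05)&(Z<.0585)
v,u=np.nonzero(M);Q=P[M][:,:2]*1000;r=cv2.minAreaRect(Q.astype(np.float32));print('foot',r)
Q=onplane(f,np.c_[u,v],.056)[:,:2]*1000;print('foot plane',cv2.minAreaRect(Q.astype(np.float32)))
for lo,hi in((.06,.075),(.075,.09),(.09,.11)):
    q=P[roi(sh,(405,125,465,200))&(Z>lo)&(Z<hi)];print(lo,len(q),q.mean(0).round(4),q.min(0).round(4),q.max(0).round(4))
c=onplane(f,np.array([[416,131],[453,131],[416,188],[452,188]])*.64,.056);print(c.round(4))
plan([.4866,-.0977,.12],14.5,'over stamp')
E
```

```text
foot ((486.2401123046875, -97.2923583984375), (23.07048988342285, 35.45436477661133), 13.383283615112305)
foot plane ((486.41693115234375, -97.3349838256836), (23.12624168395996, 35.14350128173828), 13.175312042236328)<stdin>:8: RuntimeWarning: Mean of empty slice.
  ret = um.true_divide(
Traceback (most recent call last):
ValueError: zero-size array to reduction operation minimum which has no identity
```

```bash
python3 - <<'E'
from h import *
plan([.4863,-.0973,.13],13.3,'over stamp');plan([.4863,-.0973,.048],13.3,'at stamp')
E
```

```text
over stamp shift cm [ 6.12  2.8  15.04] turn [-0.02  0.01 -0.19] q6 -0.11
at stamp shift cm [ 6.12  2.8  23.24] turn [-0.02  0.01 -0.19] q6 -0.11
```

>>> play_rows(targets=[[[1,6.1,2.8,5,0,0,0],[1,6.1,2.8,10,0,0,0],[1,6.1,2.8,14,0,0,0],[1,6.1,2.8,17,0,0,0],[1,6.1,2.8,19.5,0,0,0],[1,6.1,2.8,21.5,0,0,0],[1,6.1,2.8,22.7,0,0,0],[1,6.1,2.8,23.2,0,0,0],[1,6.1,2.8,23.2,0,0,0],[0.15,6.1,2.8,23.2,0,0,0],[0.1,6.1,2.8,23.2,0,0,0],[0.1,6.1,2.8,23.2,0,0,0],[0.1,6.1,2.8,23.2,0,0,0],[0.1,6.1,2.8,23.2,0,0,0],[0.1,6.1,2.8,23.2,0,0,0],[0.1,6.1,2.8,23.2,0,0,0]]])

```text
clock: 3.55
tcp_pos: [0.4868, -0.0964, 0.0489]
tcp_rot: [-2.461, 1.951, -0.001]
ft_force: [-0.7, 0.4, 4.3]
width: 0.261
grip_force: 61.2
```

```bash
python3 - <<'E'
from h import *
state();plan([.43,-.14,.22],-9,'look');plan([.4655,-.255,.12],-9,'ov');
E
```

```text
t 3.55 tcp [ 0.4868 -0.0964  0.0489] yawY -166.82 w 0.261 F [-0.7  0.4  4.3]
look shift cm [  2.95   6.51 -17.12] turn [-0.06 -0.   22.18] q6 0.02
ov shift cm [14.95  5.68 -7.11] turn [-0.06 -0.   22.18] q6 0.02
```

>>> play_rows(targets=[[[0.1,0,0,-2,0,0,0],[0.1,0,0,-6,0,0,0],[0.1,0,0,-10,0,0,0],[0.1,4,2,-14,0,0,8],[0.1,8,4,-15,0,0,16],[0.1,9.5,4.5,-15,0,0,22],[0.1,9.5,4.5,-15,0,0,22],[0.1,9.5,4.5,-15,0,0,22],[0.1,9.5,4.5,-15,0,0,22]]])

```text
clock: 4.45
tcp_pos: [0.4641, -0.1985, 0.1975]
tcp_rot: [2.046, -2.384, -0.002]
ft_force: [0.1, 0.4, -1.0]
width: 0.263
grip_force: 60.6
```

```bash
python3 - <<'E'
from h import *
state(); p,d=shot('wrist'); cv2.imwrite('pics/w2.png',p)
f=load('wrist');sh=p.shape[:2];H,S,V=cv2.split(cv2.cvtColor(p,cv2.COLOR_BGR2HSV));Z=cloud(f)[...,2]
rect(f,(H>10)&(H<35)&(S>40)&(V>80)&(Z<.015)&(Z>-.01),.008,'tray?')
E
```

```text
t 4.45 tcp [ 0.4641 -0.1985  0.1975] yawY 171.27 w 0.263 F [ 0.1  0.4 -1. ]
tray? 4370 ctr [614.1 -92.2] size [106.5  81.8] long-axis deg 50.6 z [0.0019 0.0032 0.0072] px [ 72 230 110  81]
```

View pics/w2.png

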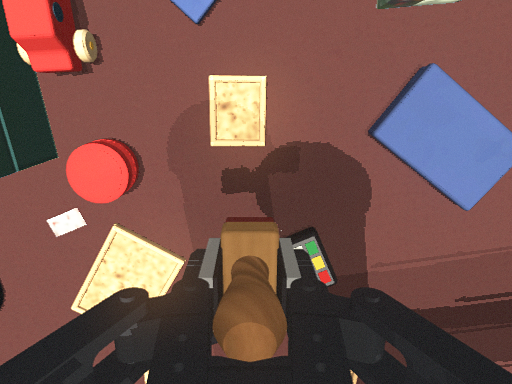

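The stamp is held at (250,280). Its tray is at (238,110), clear of everything.

```bash
python3 - <<'E'
from h import *
f=load('wrist');p=f['p'];sh=p.shape[:2];H,S,V=cv2.split(cv2.cvtColor(p,cv2.COLOR_BGR2HSV))
r=rect(f,(H>10)&(H<35)&(S>40)&(V>80)&roi(sh,(200,65,280,155),1),.008,'tray_stamp')
c=np.array(r[0])/1000
print(c); plan([c[0],c[1],.07],-8.7);plan([c[0]-.0004,c[1]-.0008,.0192],-8.7)
E
```

```text
tray_stamp 3955 ctr [ 467.2 -253.5] size [63.7 52. ] long-axis deg 80.8 z [0.0017 0.0035 0.0076] px [208  75  59  72]
[ 0.46716904 -0.253495  ]
 shift cm [ 5.4  -1.14 12.76] turn [ 0.07  0.01 -0.02] q6 -0.15
 shift cm [ 5.49 -1.12 17.84] turn [ 0.07  0.01 -0.02] q6 -0.15
```

>>> play_rows(targets=[[[0.1,4,-0.8,4,0,0,0],[0.1,5.4,-1.1,8,0,0,0],[0.1,5.4,-1.1,12,0,0,0],[0.1,5.4,-1.1,15,0,0,0],[0.1,5.4,-1.1,16.6,0,0,0],[0.1,5.4,-1.1,17.4,0,0,0],[0.1,5.4,-1.1,17.8,0,0,0],[0.1,5.4,-1.1,17.8,0,0,0],[0.1,5.4,-1.1,17.8,0,0,0],[0.4,5.4,-1.1,17.8,0,0,0],[0.7,5.4,-1.1,17.8,0,0,0],[0.8,5.4,-1.1,17.8,0,0,0],[0.8,5.4,-1.1,17.8,0,0,0],[0.8,5.4,-1.1,14,0,0,0],[0.8,5.4,-1.1,9,0,0,0],[0.8,3,-1.1,4,0,0,0],[0.8,0,-1.1,0,0,0,0],[0.8,0,-1.1,0,0,0,0],[0.8,0,-1.1,0,0,0,0]]])

```text
clock: 6.4
tcp_pos: [0.476, -0.2002, 0.2001]
tcp_rot: [-2.044, 2.382, -0.003]
ft_force: [-0.0, -0.8, -0.4]
width: 0.798
grip_force: 0.0
```

```bash
python3 - <<'E'
from h import *
state(); p,d=shot('wrist'); cv2.imwrite('pics/w3.png',p)
f=load('wrist');sh=p.shape[:2];P=cloud(f);Z=P[...,2];R=roi(sh,(190,60,300,180),1)
M=R&(Z>.02)&(Z<.0285);print(cv2.minAreaRect((P[M][:,:2]*1000).astype(np.float32)),Z[M].mean(), 'top z',Z[R].max())
q=P[R&(Z>.066)];print('knob',q.mean(0))
M=(Z>.041)&(Z<.054)&(np.hypot(P[...,0]-.474,P[...,1]+.055)<.075)
rect(f,M,.043,'marker')
plan([.4738,-.0548,.12],-74.3,'over marker')
E
```

```text
t 6.4 tcp [ 0.476  -0.2002  0.2001] yawY 171.26 w 0.798 F [-0.  -0.8 -0.4]
((467.9392395019531, -254.83006286621094), (35.233367919921875, 23.296768188476562), 81.43016052246094) 0.02439156222110773 top z 0.33354634501707675
knob [ 0.46751824 -0.25686556  0.09937273]
marker 1368 ctr [477.2 -54.5] size [124.4  13.6] long-axis deg 15.9 z [0.0419 0.0452 0.0468] px [215 292 116  52]
over marker shift cm [-14.38   2.36   7.82] turn [1.000e-02 4.000e-02 6.552e+01] q6 -0.14
```

View pics/w3.png

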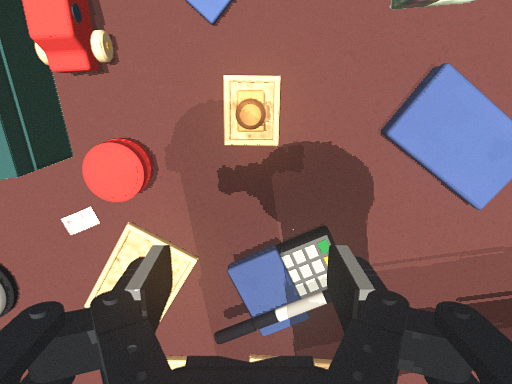

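The stamp stands upright in its tray at (252,110), its foot within 2 mm of the tray's centre. The marker and pad are unmoved. Marker next.

```bash
python3 - <<'E'
from h import *
plan([.4738,-.0548,.0465],-74.3,'marker')
E
```

```text
marker shift cm [-14.37   2.36  15.17] turn [1.000e-02 4.000e-02 6.552e+01] q6 -0.14
```

>>> play_rows(targets=[[[0.6,-4,0.6,2,0,0,8],[0.6,-8,1.2,4,0,0,16],[0.6,-12,1.8,5,0,0,24],[0.6,-14.4,2.4,6,0,0,32],[0.6,-14.4,2.4,7,0,0,40],[0.6,-14.4,2.4,7.8,0,0,48],[0.6,-14.4,2.4,7.8,0,0,56],[0.6,-14.4,2.4,7.8,0,0,65.5],[0.6,-14.4,2.4,7.8,0,0,65.5],[0.6,-14.4,2.4,7.8,0,0,65.5],[0.6,-14.4,2.4,7.8,0,0,65.5]]])

```text
clock: 7.55
tcp_pos: [0.4732, -0.0552, 0.1196]
tcp_rot: [0.432, -3.111, -0.0]
ft_force: [-0.5, 0.3, 0.0]
width: 0.602
grip_force: 0.0
```

```bash
python3 - <<'E'
from h import *
state();plan([.4738,-.0548,.0465],-74.3,'marker')
E
```

```text
t 7.55 tcp [ 0.4732 -0.0552  0.1196] yawY 105.81 w 0.602 F [-0.5  0.3  0. ]
marker shift cm [-0.08  0.02  7.31] turn [ 0.01 -0.06  0.11] q6 -1.6
```

>>> play_rows(targets=[[[0.6,-0.1,0,3,0,0,0],[0.6,-0.1,0,5.2,0,0,0],[0.6,-0.1,0,6.6,0,0,0],[0.6,-0.1,0,7.3,0,0,0],[0.6,-0.1,0,7.3,0,0,0],[0.3,-0.1,0,7.3,0,0,0],[0.05,-0.1,0,7.3,0,0,0],[0,-0.1,0,7.3,0,0,0],[0,-0.1,0,7.3,0,0,0],[0,-0.1,0,7.3,0,0,0],[0,-0.1,0,7.3,0,0,0],[0,-0.1,0,6.8,0,0,0],[0,-0.1,0,4,0,0,0],[0,-0.1,0,0,0,0,0],[0,-0.1,0,-3,0,0,0],[0,-0.1,0,-3,0,0,0]]])

```text
clock: 9.15
tcp_pos: [0.4765, -0.0547, 0.1554]
tcp_rot: [-0.428, 3.105, -0.001]
ft_force: [-0.5, 0.1, -1.2]
width: 0.136
grip_force: 59.7
```

```bash
python3 - <<'E'
from h import *
state();plan([.6122,.0885,.15],171,'tray');plan([.58,.03,.25],171,'tray')
E
```

```text
t 9.15 tcp [ 0.4765 -0.0547  0.1554] yawY 105.68 w 0.136 F [-0.5  0.1 -1.2]
tray shift cm [-16.93  10.12   0.66] turn [ -0.32   0.34 -65.32] q6 -1.61
tray shift cm [-12.33   5.34  -9.37] turn [ -0.32   0.34 -65.32] q6 -1.61
```

```bash
python3 - <<'E'
from h import *
state();plan([.60,.16,.2],171.2,'look')
E
```

```text
t 9.15 tcp [ 0.4765 -0.0547  0.1554] yawY 105.68 w 0.136 F [-0.5  0.1 -1.2]
look shift cm [-17.73  17.32  -4.35] turn [ -0.32   0.34 -65.52] q6 -1.61
```

>>> play_rows(targets=[[[0,-3,3,-4.4,0,0,-8],[0,-6,6,-4.4,0,0,-16],[0,-9,9,-4.4,0,0,-24],[0,-12,12,-4.4,0,0,-32],[0,-15,15,-4.4,0,0,-40],[0,-17.7,17.3,-4.4,0,0,-48],[0,-17.7,17.3,-4.4,0,0,-56],[0,-17.7,17.3,-4.4,0,0,-64],[0,-17.7,17.3,-4.4,0,0,-65.5],[0,-17.7,17.3,-4.4,0,0,-65.5],[0,-17.7,17.3,-4.4,0,0,-65.5],[0,-17.7,17.3,-4.4,0,0,-65.5]]])

```text
clock: 10.35
tcp_pos: [0.5981, 0.1595, 0.1944]
tcp_rot: [-2.041, 2.388, 0.0]
ft_force: [0.4, -1.0, -1.4]
width: 0.142
grip_force: 59.7
```

```bash
python3 - <<'E'
from h import *
state(); p,d=shot('wrist'); cv2.imwrite('pics/w4.png',p)
E
```

```text
t 10.35 tcp [0.5981 0.1595 0.1944] yawY 171.06 w 0.142 F [ 0.4 -1.  -1.4]
```

View pics/w4.png

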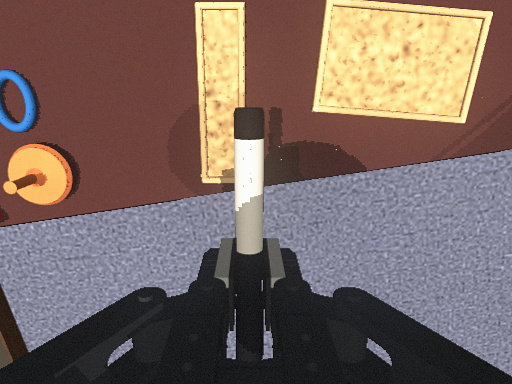

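The held marker points straight up the image, with its end at (249,108). The marker tray's corners are at about (196,4), (244,2), (203,182) and (248,181).

```bash
python3 - <<'E'
from h import *
f=load('wrist');p=f['p'];sh=p.shape[:2];H,S,V=cv2.split(cv2.cvtColor(p,cv2.COLOR_BGR2HSV))
r=rect(f,(H>10)&(H<35)&(S>40)&(V>80)&roi(sh,(185,0,262,190),1)&~roi(sh,(231,100,262,200),1),.008,'tray')
c=np.array(r[0])/1000
e=onplane(f,[[249,108],[235,130],[263,130],[236,235],[263,235]],.195);print('marker end/edges',e.round(4))
s=bot.read_state();R0=Ro.from_rotvec(s['tcp_rot']);print('in tool',R0.inv().apply(e-s['tcp_pos']).round(4))
plan([c[0],c[1],.0175],81-90)
E
```

```text
tray 7348 ctr [613.5  91.3] size [156.3  41.8] long-axis deg 81.1 z [0.0017 0.0034 0.0075] px [194   2  51 182]
marker end/edges [[0.5882 0.0936 0.195 ]
 [0.5947 0.1009 0.195 ]
 [0.5841 0.1026 0.195 ]
 [0.6016 0.144  0.195 ]
 [0.5904 0.1458 0.195 ]]
in tool [[ 0.0666 -0.0004 -0.0006]
 [ 0.0584 -0.0058 -0.0006]
 [ 0.0585  0.005  -0.0006]
 [ 0.0148 -0.0058 -0.0006]
 [ 0.0148  0.0055 -0.0006]]
 shift cm [ 6.5  -2.58 17.69] turn [-0.    0.02  0.08] q6 -0.74
```

>>> play_rows(targets=[[[0,3,-1,3,0,0,0],[0,6.4,-2.5,6.5,0,0,0],[0,6.4,-2.5,10.5,0,0,0],[0,6.4,-2.5,14,0,0,0],[0,6.4,-2.5,16,0,0,0],[0,6.4,-2.5,17.2,0,0,0],[0,6.4,-2.5,17.6,0,0,0],[0,6.4,-2.5,17.6,0,0,0],[0,6.4,-2.5,17.6,0,0,0]]])

```text
clock: 11.3
tcp_pos: [0.6139, 0.0931, 0.0197]
tcp_rot: [-2.042, 2.384, -0.001]
ft_force: [0.7, -0.5, -0.1]
width: 0.137
grip_force: 59.7
```

```bash
python3 - <<'E'
from h import *
state()
E
```

```text
t 11.3 tcp [0.6139 0.0931 0.0197] yawY 171.18 w 0.137 F [ 0.7 -0.5 -0.1]
```

>>> play_rows(targets=[[[0,0.1,0,0.1,0,0,0],[0,0.1,0,0.2,0,0,0],[0,0.1,0,0.2,0,0,0],[0,0.1,0,0.2,0,0,0]]])

```text
clock: 11.7
tcp_pos: [0.6136, 0.0919, 0.0181]
tcp_rot: [-2.043, 2.384, -0.001]
ft_force: [-2.7, 0.2, 7.0]
width: 0.131
grip_force: 60.4
```

>>> play_rows(targets=[[[0.3,0,0,0,0,0,0],[0.5,0,0,0,0,0,0],[0.5,0,0,0,0,0,0],[0.5,0,0,-1,0,0,0],[0.6,0,0,-4,0,0,0],[0.7,0,0,-8,0,0,0],[0.8,0,3,-13,0,0,0],[0.9,0,6,-18,0,0,0],[1,0,9,-22,0,0,0],[1,0,10,-24,0,0,0],[1,0,10,-24,0,0,0],[1,0,10,-24,0,0,0],[1,0,10,-24,0,0,0]]])

```text
clock: 13.0
tcp_pos: [0.5138, 0.107, 0.2555]
tcp_rot: [2.043, -2.385, -0.001]
ft_force: [-0.2, -1.0, 0.1]
width: 1.0
grip_force: 0.0
```

```bash
python3 - <<'E'
from h import *
state(); p,d=shot('wrist'); cv2.imwrite('pics/w5.png',p); shot('top')
E
```

```text
t 13.0 tcp [0.5138 0.107  0.2555] yawY 171.17 w 1.0 F [-0.2 -1.   0.1]
```

View pics/w5.png

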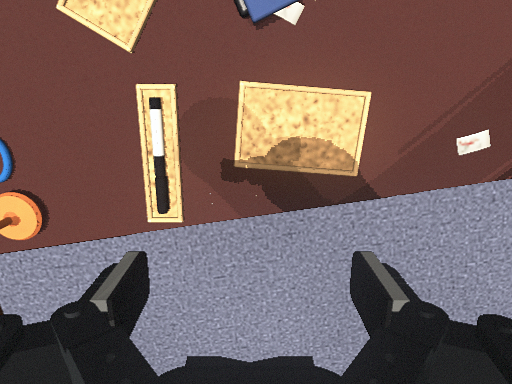

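The marker lies in its tray at (158,155), near the centre. I measure it and return the camera over the pile.

```bash
python3 - <<'E'
from h import *
f=load('wrist');p=f['p'];sh=p.shape[:2];P=cloud(f);Z=P[...,2];R=roi(sh,(130,80,190,230),1)
H,S,V=cv2.split(cv2.cvtColor(p,cv2.COLOR_BGR2HSV))
rect(f,R&(Z>.0115)&(Z<.03),.013,'marker')
rect(f,R&(H>10)&(H<35)&(S>40)&(V>80)|(R&(Z>.01)),.008,'tray_marker')
rect(f,roi(sh,(225,75,380,185),1)&(H>10)&(H<35)&(S>40)&(V>50),.008,'tray_reader')
plan([.49,.0,.28],14,'look')
E
```

```text
marker 1211 ctr [613.5  90.8] size [130.1  12. ] long-axis deg 81.1 z [0.0124 0.0149 0.0167] px [149  97  19 117]
tray_marker 5302 ctr [612.3  91. ] size [156.5  43.6] long-axis deg 81.1 z [0.0017 0.006  0.0159] px [136  84  48 139]
tray_reader 11083 ctr [454.   85.2] size [141.6  93.8] long-axis deg -13.2 z [0.0017 0.0032 0.0072] px [234  81 137  95]
look shift cm [10.92  0.73 -2.5 ] turn [  0.14  -0.06 -22.85] q6 -0.74
```

>>> play_rows(targets=[[[1,4,0.3,-1,0,0,-8],[1,8,0.7,-2.5,0,0,-16],[1,10.9,0.7,-2.5,0,0,-22.9],[1,10.9,0.7,-2.5,0,0,-22.9],[1,10.9,0.7,-2.5,0,0,-22.9],[1,10.9,0.7,-2.5,0,0,-22.9]]])

```text
clock: 13.7
tcp_pos: [0.4905, 0.0007, 0.2803]
tcp_rot: [2.475, -1.933, -0.002]
ft_force: [-0.1, -0.6, 0.7]
width: 0.998
grip_force: 0.0
```

```bash
python3 - <<'E'
from h import *
state(); p,d=shot('wrist'); cv2.imwrite('pics/w6.png',p)
f=load('wrist');sh=p.shape[:2];P=cloud(f);Z=P[...,2]
near=np.hypot(P[...,0]-.475,P[...,1]+.075)<.11
rect(f,near&(Z>.027)&(Z<.045),.034,'pad')
M=near&(Z>.010)&(Z<.024);rect(f,M,.018,'reader vis')
Q=onplane(f,np.argwhere(M)[:,::-1],.018)[:,:2]*1000;print('all',cv2.minAreaRect(Q.astype(np.float32)))
H,S,V=cv2.split(cv2.cvtColor(p,cv2.COLOR_BGR2HSV))
wood=(H>10)&(H<35)&(S>40)&(V>80)&(Z<.015)&(Z>0)
rect(f,wood&(np.hypot(P[...,0]-.614,P[...,1]+.0915)<.075),.008,'tray_pad')
E
```

```text
t 13.7 tcp [0.4905 0.0007 0.2803] yawY -165.98 w 0.998 F [-0.1 -0.6  0.7]
pad 4254 ctr [476.6 -74.3] size [86.2 53.6] long-axis deg -73.6 z [0.0319 0.0333 0.0347] px [253  49  52  87]
reader vis 2748 ctr [424.3 -90.4] size [65.4 49.5] long-axis deg -73.5 z [0.0152 0.0175 0.0193] px [305  59  46  63]
all ((454.77923583984375, -82.00576782226562), (112.51229095458984, 65.12737274169922), 15.699570655822754)
tray_pad 7885 ctr [614.2 -91. ] size [114.5  82.5] long-axis deg 50.7 z [0.0016 0.0032 0.0073] px [100   0 122 107]
```

View pics/w6.png

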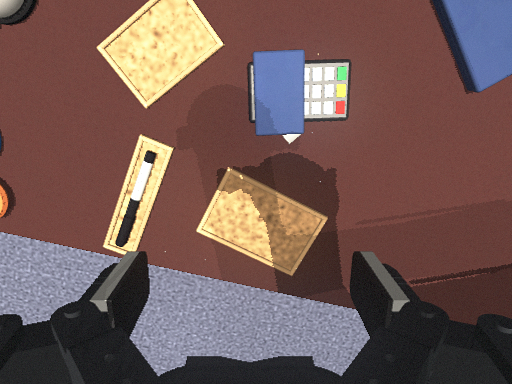

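The pad is bare at (278,92), lying on the reader at (300,92). The marker is still in its tray. I check the fingertip position from depth.

```bash
python3 - <<'E'
from h import *
f=load('wrist');P=cloud(f);s=bot.read_state();R0=Ro.from_rotvec(s['tcp_rot'])
T=(P-s['tcp_pos'])@R0.as_matrix()
M=(np.abs(T[...,2])<.06)&(np.abs(T[...,1])<.07)&(np.abs(T[...,0])<.03)&(P[...,2]>.1)
q=T[M];print(len(q),q.min(0).round(4),q.max(0).round(4),np.percentile(q[:,2],[90,99]).round(4),bot.tips_ahead)
plan([.4766,-.0743,.12],16.4,'over');plan([.4766,-.0743,.029],16.4,'pad')
E
```

```text
17733 [-0.0116 -0.0698 -0.06  ] [ 0.016   0.07   -0.0031] [-0.0184 -0.0069] 0.008
over shift cm [ 6.96  3.15 16.04] turn [ 0.1   0.   -2.34] q6 -0.17
pad shift cm [ 6.96  3.13 25.14] turn [ 0.1   0.   -2.34] q6 -0.17
```

>>> play_rows(targets=[[[1,3.5,1.6,4,0,0,-2.3],[1,7,3.1,8,0,0,-2.3],[1,7,3.1,13,0,0,-2.3],[1,7,3.1,17,0,0,-2.3],[1,7,3.1,21,0,0,-2.3],[1,7,3.1,23.5,0,0,-2.3],[1,7,3.1,25,0,0,-2.3],[1,7,3.1,25.5,0,0,-2.3],[1,7,3.1,25.5,0,0,-2.3],[0.8,7,3.1,25.5,0,0,-2.3],[0.5,7,3.1,25.5,0,0,-2.3],[0.45,7,3.1,25.5,0,0,-2.3],[0.45,7,3.1,25.5,0,0,-2.3],[0.45,7,3.1,25.5,0,0,-2.3],[0.45,7,3.1,25.5,0,0,-2.3]]])

```text
clock: 15.25
tcp_pos: [0.4784, -0.0749, 0.0279]
tcp_rot: [-2.514, 1.881, -0.003]
ft_force: [-0.8, 1.6, 6.8]
width: 0.618
grip_force: 65.3
```

```bash
python3 - <<'E'
from h import *
state();plan([.6142,-.0912,.1],-39.3,'over tray')
E
```

```text
t 15.25 tcp [ 0.4784 -0.0749  0.0279] yawY -163.62 w 0.618 F [-0.8  1.6  6.8]
over tray shift cm [  5.4  -12.59  -7.18] turn [-1.500e-01  5.000e-02  5.568e+01] q6 0.02
```

>>> play_rows(targets=[[[0.45,0,0,-0.5,0,0,0],[0.45,0,0,-2,0,0,0],[0.45,0,0,-4,0,0,0],[0.45,0,0,-6.5,0,0,0],[0.45,1,-2,-8,0,0,6],[0.45,2,-4,-8,0,0,12],[0.45,2.5,-6,-8,0,0,18],[0.45,3,-8,-8,0,0,25],[0.45,3.5,-10,-8,0,0,32],[0.45,4.5,-12.6,-8,0,0,39],[0.45,5.4,-12.6,-8,0,0,46],[0.45,5.4,-12.6,-8,0,0,52],[0.45,5.4,-12.6,-8,0,0,55.7],[0.45,5.4,-12.6,-8,0,0,55.7],[0.45,5.4,-12.6,-8,0,0,55.7]]])

```text
clock: 16.75
tcp_pos: [0.6132, -0.0914, 0.106]
tcp_rot: [1.347, -2.838, -0.001]
ft_force: [0.7, -0.4, -1.9]
width: 0.611
grip_force: 64.5
```

```bash
python3 - <<'E'
from h import *
state();p,d=shot('wrist'); cv2.imwrite('pics/w7.png',p);plan([.6142,-.0912,.0135],-39.3,'over tray')
E
```

```text
t 16.75 tcp [ 0.6132 -0.0914  0.106 ] yawY 140.77 w 0.611 F [ 0.7 -0.4 -1.9]
over tray shift cm [-0.07 -0.07  9.26] turn [ 0.03 -0.01  0.06] q6 -0.86
```

View pics/w7.png

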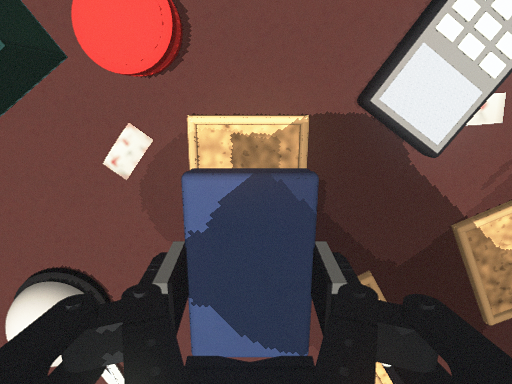

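The pad is held level and square above its tray (248,140). I check its offset in the grip.

```bash
python3 - <<'E'
from h import *
f=load('wrist');P=cloud(f);s=bot.read_state();R0=Ro.from_rotvec(s['tcp_rot'])
T=(P-s['tcp_pos'])@R0.as_matrix()
for px in((200,180),(250,180),(300,180),(250,175),(250,300)): print(px,T[px[1],px[0]].round(4))
e=onplane(f,[[183,172],[317,172]],s['tcp_pos'][2]-T[200,250,2]);print((( e-s['tcp_pos'])@R0.as_matrix()).round(4))
E
```

```text
(200, 180) [ 0.0397 -0.0193 -0.0054]
(250, 180) [ 0.0398 -0.     -0.0056]
(300, 180) [ 0.0399  0.0192 -0.0058]
(250, 175) [ 0.0414 -0.     -0.0039]
(250, 300) [-0.0131  0.0001 -0.0059]
[[ 0.0428 -0.0257 -0.0052]
 [ 0.0429  0.0256 -0.0052]]
```

>>> play_rows(targets=[[[0.45,0,-0.1,3,0,0,0],[0.45,0,-0.1,5.5,0,0,0],[0.45,0,-0.1,7.5,0,0,0],[0.45,0,-0.1,8.5,0,0,0],[0.45,0,-0.1,9.0,0,0,0],[0.45,0,-0.1,9.2,0,0,0],[0.45,0,-0.1,9.2,0,0,0],[0.45,0,-0.1,9.2,0,0,0]]])

```text
clock: 17.6
tcp_pos: [0.6149, -0.092, 0.0155]
tcp_rot: [-1.344, 2.838, -0.001]
ft_force: [-1.1, 0.5, 0.1]
width: 0.615
grip_force: 64.6
```

>>> play_rows(targets=[[[0.45,0,0,0.1,0,0,0],[0.45,0,0,0.15,0,0,0],[0.45,0,0,0.15,0,0,0],[0.7,0,0,0.1,0,0,0],[0.9,0,0,0,0,0,0],[1,0,0,0,0,0,0],[1,0,0,0,0,0,0],[1,0,0,-3,0,0,0],[1,0,0,-7,0,0,0],[1,-4,0,-12,0,0,0],[1,-6,0,-17,0,0,0],[1,-6,0,-20,0,0,0],[1,-6,0,-20,0,0,0],[1,-6,0,-20,0,0,0]]])

```text
clock: 19.0
tcp_pos: [0.6529, -0.0452, 0.2156]
tcp_rot: [-1.344, 2.837, -0.0]
ft_force: [0.2, -0.5, -0.9]
width: 0.997
grip_force: 0.0
```

```bash
python3 - <<'E'
from h import *
state();p,d=shot('wrist'); cv2.imwrite('pics/w8.png',p)
f=load('wrist');sh=p.shape[:2];P=cloud(f);Z=P[...,2]
rect(f,(Z>.014)&(Z<.027)&(np.hypot(P[...,0]-.614,P[...,1]+.0915)<.07),.02,'pad')
rect(f,(Z>.010)&(Z<.024)&(np.hypot(P[...,0]-.455,P[...,1]+.082)<.085),.018,'reader')
plan([.455,-.082,.15],-74,'over reader')
E
```

```text
t 19.0 tcp [ 0.6529 -0.0452  0.2156] yawY 140.69 w 0.997 F [ 0.2 -0.5 -0.9]
pad 5498 ctr [615.3 -91.2] size [85.4 53.5] long-axis deg 50.7 z [0.018  0.0194 0.0206] px [221  55  59  96]
reader 4500 ctr [477.  -76.7] size [70.9 65.2] long-axis deg 15.7 z [0.0146 0.0172 0.0186] px [332   0 108  70]
over reader shift cm [15.33 12.93  6.37] turn [ 5.000e-02 -1.000e-02  3.468e+01] q6 -0.92
```

View pics/w8.png

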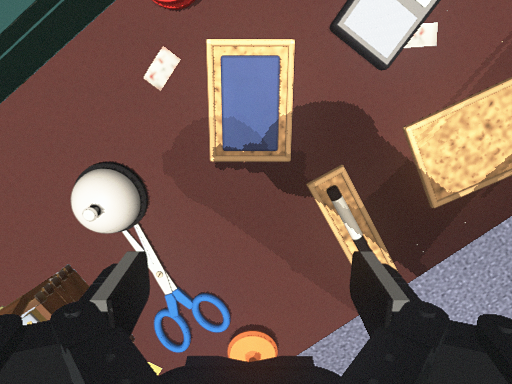

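The pad lies square in its tray at (250,103), 1 mm off centre. Card reader next.

>>> play_rows(targets=[[[1,3.5,3,1,0,0,8],[1,7,6,2,0,0,16],[1,10,9,4,0,0,24],[1,13,12,5,0,0,32],[1,15.3,12.9,6.4,0,0,35],[1,15.3,12.9,6.4,0,0,35],[1,15.3,12.9,6.4,0,0,35],[1,15.3,12.9,6.4,0,0,35]]])

```text
clock: 19.85
tcp_pos: [0.4559, -0.0822, 0.1501]
tcp_rot: [0.429, -3.112, 0.0]
ft_force: [-0.4, 1.0, -0.1]
width: 1.001
grip_force: 0.0
```

```bash
python3 - <<'E'
from h import *
state();plan([.4555,-.0822,.007],-74.3,'reader')
E
```

```text
t 19.85 tcp [ 0.4559 -0.0822  0.1501] yawY 105.69 w 1.001 F [-0.4  1.  -0.1]
reader shift cm [3.000e-02 1.000e-02 1.431e+01] turn [-0.   -0.03 -0.01] q6 -1.56
```

>>> play_rows(targets=[[[1,0,0,4,0,0,0],[1,0,0,8,0,0,0],[1,0,0,11,0,0,0],[1,0,0,13,0,0,0],[1,0,0,14,0,0,0],[1,0,0,14.4,0,0,0],[1,0,0,14.4,0,0,0],[0.8,0,0,14.4,0,0,0],[0.65,0,0,14.4,0,0,0],[0.6,0,0,14.4,0,0,0],[0.6,0,0,14.4,0,0,0],[0.6,0,0,14.4,0,0,0],[0.6,0,0,14.4,0,0,0],[0.6,0,0,13.5,0,0,0],[0.6,0,0,11,0,0,0],[0.6,0,0,7,0,0,0],[0.6,0,0,4,0,0,0],[0.6,0,0,4,0,0,0]]])

```text
clock: 21.65
tcp_pos: [0.4578, -0.0822, 0.1157]
tcp_rot: [-0.428, 3.104, -0.001]
ft_force: [-0.4, 0.1, -0.9]
width: 0.755
grip_force: 67.8
```

```bash
python3 - <<'E'
from h import *
state();plan([.4538,.0848,.11],76.8,'over tray')
f=None;shot('wrist');f=load('wrist');P=cloud(f);s=bot.read_state();R0=Ro.from_rotvec(s['tcp_rot'])
T=(P-s['tcp_pos'])@R0.as_matrix()
M=(T[...,2]>-.02)&(T[...,2]<.02)&(np.abs(T[...,1])<.028)&(np.abs(T[...,0])<.08);q=T[M]
print(len(q),q.min(0).round(4),q.max(0).round(4),'z',np.percentile(q[:,2],[2,50,98]).round(4))
E
```

```text
t 21.65 tcp [ 0.4578 -0.0822  0.1157] yawY 105.69 w 0.755 F [-0.4  0.1 -0.9]
over tray shift cm [-4.13 16.19  0.57] turn [1.000e-02 4.600e-01 2.889e+01] q6 -1.56
32798 [-0.044  -0.028  -0.0153] [ 0.0588  0.028  -0.0001] z [-0.014  -0.0124 -0.0083]
```

>>> play_rows(targets=[[[0.6,-1,4,0,0,0,7],[0.6,-2,8,0,0,0,14],[0.6,-3,12,0,0,0,21],[0.6,-4.1,16.2,0,0,0,29],[0.6,-4.1,16.2,0.5,0,0,29],[0.6,-4.1,16.2,0.5,0,0,29],[0.6,-4.1,16.2,0.5,0,0,29],[0.6,-4.1,16.2,0.5,0,0,29]]])

```text
clock: 22.5
tcp_pos: [0.4512, 0.0838, 0.105]
tcp_rot: [-0.366, -3.12, 0.001]
ft_force: [-0.4, -0.1, -1.8]
width: 0.756
grip_force: 67.7
```

```bash
python3 - <<'E'
from h import *
state();plan([.4553,.0845,.011],76.8,'down')
E
```

```text
t 22.5 tcp [0.4512 0.0838 0.105 ] yawY 76.63 w 0.756 F [-0.4 -0.1 -1.8]
down shift cm [-0.39  0.16  9.4 ] turn [-0.03 -0.03 -0.17] q6 -2.43
```

>>> play_rows(targets=[[[0.6,-0.4,0.2,3,0,0,0],[0.6,-0.4,0.2,5.5,0,0,0],[0.6,-0.4,0.2,7.5,0,0,0],[0.6,-0.4,0.2,8.7,0,0,0],[0.6,-0.4,0.2,9.2,0,0,0],[0.6,-0.4,0.2,9.4,0,0,0],[0.6,-0.4,0.2,9.4,0,0,0],[0.6,-0.4,0.2,9.4,0,0,0]]])

```text
clock: 23.3
tcp_pos: [0.4562, 0.0862, 0.0122]
tcp_rot: [0.364, 3.119, 0.002]
ft_force: [1.4, 0.2, -2.0]
width: 0.754
grip_force: 67.8
```

>>> play_rows(targets=[[[0.6,0,-0.1,0.1,0,0,0],[0.6,0,-0.1,0.2,0,0,0],[0.6,0,-0.1,0.25,0,0,0],[0.6,0,-0.1,0.25,0,0,0]]])

```text
clock: 23.7
tcp_pos: [0.4565, 0.0859, 0.0121]
tcp_rot: [0.363, 3.118, 0.003]
ft_force: [-8.6, 1.8, 15.0]
width: 0.752
grip_force: 69.6
```

>>> play_rows(targets=[[[0.6,0,0,-0.1,0,0,0],[0.9,0,0,-0.1,0,0,0],[1,0,0,-0.1,0,0,0],[1,0,0,-0.1,0,0,0],[1,0,0,-0.1,0,0,0],[1,0,0,-3,0,0,0],[1,0,0,-8,0,0,0],[1,-3,0,-13,0,0,0],[1,-5,0,-18,0,0,0],[1,-5,0,-20,0,0,0],[1,-5,0,-20,0,0,0],[1,-5,0,-20,0,0,0]]])

```text
clock: 24.9
tcp_pos: [0.5042, 0.0735, 0.2088]
tcp_rot: [0.365, 3.12, 0.001]
ft_force: [-0.2, -0.6, -0.9]
width: 1.0
grip_force: 0.0
```

```bash
python3 - <<'E'
from h import *
state();p,d=shot('wrist'); cv2.imwrite('pics/w9.png',p);shot('top')
f=load('wrist');P=cloud(f);Z=P[...,2];n=np.hypot(P[...,0]-.454,P[...,1]-.085)<.1
H,S,V=cv2.split(cv2.cvtColor(p,cv2.COLOR_BGR2HSV))
M=n&(Z>.013)&(Z<.04);rect(f,M,.022,'reader');q=P[M&(Z>.017)];c=np.linalg.lstsq(np.c_[q[:,:2],np.ones(len(q))],q[:,2],rcond=None)[0];print('slope',c)
rect(f,n&((Z>.0015)&(Z<.04)),.008,'tray+')
E
```

```text
t 24.9 tcp [0.5042 0.0735 0.2088] yawY 76.65 w 1.0 F [-0.2 -0.6 -0.9]
reader 8947 ctr [454.1  86.6] size [111.  65.] long-axis deg -13.3 z [0.0195 0.0214 0.023 ] px [214  48  74 126]
slope [-0.00308819  0.00137754  0.02260952]
tray+ 14776 ctr [453.4  85.8] size [139.4  93.1] long-axis deg -13.3 z [0.0026 0.0204 0.0227] px [198  32 104 152]
```

View pics/w9.png

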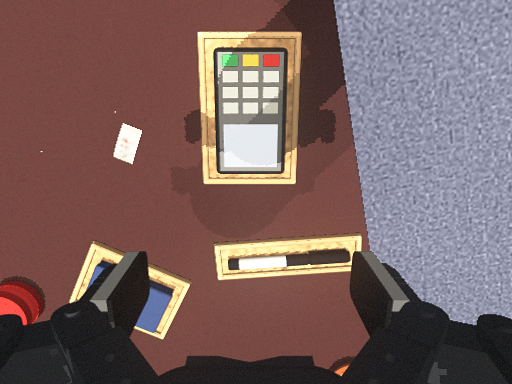

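The reader lies flat and square in its tray at (250,110), within 1 mm of the centre. The pad and marker are in theirs, and the gripper is clear.

```bash
python3 - <<'E'
from h import *
P=cloud(load('top'));Z=P[...,2];q=P[(Z>.05)&(Z<.09)&(np.hypot(P[...,0]-.467,P[...,1]+.254)<.05)];print('stamp top',q.mean(0),q[:,2].max())
print(bot.hand_in())
E
```

```text
stamp top [ 0.46491911 -0.25366488  0.06504497] 0.0707961060586643
the job is handed in; nothing more can be done
None
```

The stamp, marker, ink pad and card reader each lie flat and square in their own tray, all measured within about 2 mm of the tray centres, and the job was handed in at about 25 s; the verdict was not shown.

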